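Tip the juice vat with the hand jack

TASK

The filled bottle standing in front of the vat's lift lug is in the way: lower it upright into the one free cell of the crate and let go. Then stand the hand jack on the bench with its saddle centred under the round pad of the lug, and pump its handle until the jack has raised the lug by at least 12 mm; the worn jack sinks back as soon as the handle comes up under load, so finish while still holding the handle pressed down at the bottom of its stroke, vat tipped. Raise the vat with the jack alone, and leave the other things where they are.

Things in the scene. Friction and masses are not known exactly. Their poses are not given: they have to be found in the camera images.
- bottle_mid (a point): the one loose bottle outside the crate, in front of the lift lug where the jack must go: filled amber glass, 0.4 to 0.6 kg, 197 mm tall; body 60 mm across up to 105 mm, tapering to a neck 27 mm across from 160 to 187 mm height, then a brass crown cap 30 mm across. The point is on its axis, 98.5 mm above its foot; z along the axis, up
- bottle: the same bottle; origin at the centre of its foot
- free_cell (a point): centre of the floor (6 mm above the bench) of the one empty cell of the fixed maroon bottle crate: 237 x 160 mm, outer walls 115 mm high, dividers 99 mm; 3 x 2 cells at 77 mm centres, each 70 mm square inside. x, y run along the crate's long and short side. It is the corner cell towards the crate's -x, +y; the other five hold like bottles
- stand: the fixed black steel stand with the vat: 300 x 320 mm, 132 mm high; origin on the bench under its centre. The lift lug stands out from its -y side; hinge, tap and pail are on its +y side. On it a tipping deck with a round lidded steel vat 284 mm across, its lid knob 335 mm above the bench
- lift_pad (a point): the marked lift point: centre of the underside of a round steel pad, 48 mm across, under the lug (a flat tongue 75 mm wide, 12 mm thick, out 95 mm from the stand's -y side; a hexagon bolt on top marks the spot). 225 mm from the stand's centre along its -y, 30 mm from the lug's end, 128 mm above the bench while down; lug top 146, bolt 156 mm. Axes as the stand's while down
- vat (a joint): tip angle of deck and vat about the hinge on the stand's +y side, 0 = down on its stand, growing as the lug rises, up to 0.16 rad. The pad is 375 mm from the hinge, so 0.032 rad = 12 mm of lift. The vat bears on the pad with 26 to 40 N
- jack: the hand jack, dark cast metal, 0.9 kg; origin on its foot directly under the saddle, x axis pointing from pump handle to saddle. Base plate 90 mm wide, 12 mm thick, from 40 mm ahead of the origin to 185 mm behind; saddle cylinder 50 mm across, 85 mm high; behind it the reservoir (46 mm wide, top at 42 mm) with the carrying grip over it, then the pump and handle
- jack_grip (a point): middle of the jack's carrying grip, the place to take hold of it, near its balance point: a rubber bar 72 mm long (along the jack's x), 18 mm wide (jack's y), 16 mm high. The point is 90 mm behind the saddle's axis and 87 mm above the jack's foot; axes as the jack's; under the bar 37 mm are free
- jack_saddle (a point): centre of the top of the jack's round saddle (42 mm across) on its ram, 102 to 108 mm above the bench to begin with, so 20 to 26 mm short of the pad
- jack_ram (a joint): how far the ram stands out of its cylinder, m, 0 to 0.058. Unloaded it stays where it is pumped to (8 N of drag); under the vat's load it sinks back as the handle rises, until the vat is down again
- handle_end (a point): on top of the rubber grip of the pump handle (62 mm long, 24 mm wide, 16 mm thick), 27 mm from its tip and 148 mm from the pivot. The pivot is 130 mm behind the saddle's axis, 80 mm above the jack's foot; the handle points away from the saddle, along the jack's -x, and swings down in the jack's upright x-z plane
- jack_handle (a joint): pump handle angle: 0 = up, 0.56 rad above level (a spring returns it), 0.65 = bottom of the stroke, handle_end then about 75 mm above the bench. Pressing it down raises the ram by 0.036 m per rad (23 mm a stroke, up to 6 mm of which may be lost); it must come fully up before the next full stroke. At handle_end it takes about 5 N with the saddle free, 11 to 16 N under the vat
- stock0_mid (a point): bystander: one of the five like bottles already in the crate; this point half-way up
- stock1_mid (a point): bystander: one of the five like bottles already in the crate; this point half-way up
- stock2_mid (a point): bystander: one of the five like bottles already in the crate; this point half-way up
- stock3_mid (a point): bystander: one of the five like bottles already in the crate; this point half-way up
- stock4_mid (a point): bystander: one of the five like bottles already in the crate; this point half-way up
- jug_mid (a point): bystander: open steel pot with two ear handles, 96 mm across, 130 mm high; half-way up
- captin_mid (a point): bystander: open tin of crown caps, 80 mm across, 55 mm high; half-way up
- brush_mid (a point): bystander: brush with a wooden handle, about 200 mm long, lying on the bench; this point near its middle
Not all that is in view belongs to the job. Leave any turquoise look-alike of the bottle alone.

How it is judged:
By the outcome, as a careful person would: the job done as asked, in the order asked, and still so for the second after the job is handed in, while the arm keeps its last pose, push and grip.
It also fails if it takes over 67 s, if anything falls off the work surface, if the arm or the gripper's body presses on something with over 40 N, if the wrist force passes 120 N, or if a joint passes its speed limit or range.

ROBOT

A 7-joint arm with a two-finger parallel gripper is mounted at the origin on the work surface. World frame = base frame: x ahead of the robot, y to its left, z up, the work surface at z = 0. Lengths are in mm, angles in rad, forces in N, time in s.
With the tool pointing down it reaches from about 400 to 875 mm from the base axis. Payload 4.4 kg.
Tool frame: the origin (TCP) lies at the very end of the fingers, on their centre line; the grasp point (between the pads) lies 19 mm behind it; z points along the fingers, y is the line along which they close (so a half turn about z gives the same grasp; the last joint's range is limited). The gripper opens to 85 mm and grips with 20 to 120 N. Pads are 22 mm wide; open, the fingers measure 114 mm over their backs; the gripper's body (76 mm by 85 mm) begins 54 mm behind the grasp point. The pads swing forward as they close: fully open they stand 13 mm farther back than shut.
Start: joints at [-1.235, 0.628, 0.038, 1.517, -0.027, 0.996, -0.02], TCP at [254.177, 598.257, 231.313] pointing down, gripper open.
Joint ranges: [-3.06, 3.06], [-0.37, 2.12], [-1.25, 1.32], [0.18, 2.47], [-1.1, 4.24], [0.23, 1.98], [-2.94, 2.94]. Speed limits (rad/s): [2.57, 2.57, 3.14, 3.14, 3.14, 3.14, 3.14].

INTERFACE

Orientations are given as [roll, pitch, yaw] about the fixed x, y, z axes, in that order (R = Rz(yaw) Ry(pitch) Rx(roll)).
In Python, from cell import sensors, get_image, camera_params, order gives the robot as it stands.
- The arm moves only by the shell command python3 -m inch 'ROWS' [OPENING]. ROWS is JSON, a list that holds one entry, the list of rows, each a list of 4 numbers: the shift along the tool's x, y, z in cm, then the turn about the tool's z in degrees. A call has 1 to 8 rows; each row is the pose to reach, as a shift and turn from the pose commanded when the call began, along the tool's axes at that moment; what a row does not reach only later rows make up. A row lasts 1/12 s, in which the tool goes at most 41.7 mm and 7.16 degrees, less where a joint would pass 70% of its speed; a pose out of reach is approached as far as the arm can. A call with a gripper value outside its range is refused whole. OPENING is the finger opening in cm, from 0 to 8.54, set as the call begins (- or left out, the last holds). The fingers move at their own pace and stop on an object; the grip force is fixed at half the most. Time passes only in rows, so rows that repeat a pose let the fingers close. It gives the time, the measured TCP pose, the force, the opening and the grip force at its end, in the units of the state.
- sensors.read_state(): the state, without advancing time (a new reading comes with each control period).
- get_image(name): name is "scene" or "side" or "wrist"; returns the picture (384x512x3 uint8, blue, green, red); there is no depth.
- camera_params(name): a dict with "mtx" (3x3 intrinsics, pixels), "D" ([k1, k2, p1, p2, k3] as OpenCV has them; the pictures are not rectified), "rvec" (rotation vector, rad) and "tvec" (3), from world to camera coordinates, as OpenCV has them. Camera axes: x right, y down, z forward; pixel columns grow to the right and rows downward; lengths in mm; the calibration is good to about 2 mm. A picture is of the moment at which its call begins: read the wrist's pose just before it. camera_params takes no time and is no camera call; for the wrist camera it gives the pose at the moment of the call.
- order.finish_job(): hands the job in; it is judged then, once.
The state is a dict: "clock": time; "qpos": joint angles; "qd": joint speeds; "tau": joint torques, N m; "eef_pos": TCP position; "tool_rot": TCP orientation; "force": force on the tool from outside, world axes, zero at the start; "torque": the same for the moment, N m; "width": finger opening in mm; "gripper_force": force on a finger pad.
Only numpy, scipy, OpenCV 4.12 (cv2) and the standard library are available. Lean on these libraries where they do the work, as an engineer would, in place of code of your own. Each camera call takes 0.05 s, during which the arm holds its last target. There are 200 camera calls.

## Working session

There is one attempt and no reset: what is moved stays moved. The work goes in short steps, Python scripts to look and compute and a shell command to move; the robot and the scene stay as the last step left them, time stands still between calls to the robot, and variables do not carry over. Pictures are saved under pics/ and viewed, at most 10 in all, crops included, and the job is handed in when it is done.

```bash
ls; mkdir -p pics; python3 - <<'E'
from cell import sensors,get_image,camera_params
import cv2
s=sensors.read_state();print(s['clock'],s['eef_pos'],s['tool_rot'],s['width'],s['force'])
for n in('scene','side','wrist'):
    cv2.imwrite(f'pics/{n}0.png',get_image(n));p=camera_params(n);print(n,p)
E
```

```text
pics
0.0 [253.91352836 597.66944889 230.38710958] [-3.13967167e+00  1.19008196e-05  2.73983084e+00] 85.37013933468242 [ 0.23677477 -1.15652392 -0.39743567]
scene {'mtx': array([[443.22102252,   0.        , 258.4082122 ],
       [  0.        , 443.22102252, 184.09248125],
       [  0.        ,   0.        ,   1.        ]]), 'D': array([0.00528075, 0.        , 0.        , 0.        , 0.        ]), 'rvec': array([ 2.00825038,  1.03290936, -0.54479794]), 'tvec': array([-325.40964747, -148.42775059, 1950.87911142])}
side {'mtx': array([[394.58203079,   0.        , 251.54283077],
       [  0.        , 394.58203079, 192.33074621],
       [  0.        ,   0.        ,   1.        ]]), 'D': array([-0.08203792,  0.        ,  0.        ,  0.        ,  0.        ]), 'rvec': array([ 2.41231436, -0.49718094,  0.16242663]), 'tvec': array([-505.95056759,  280.66607659, 1373.50743631])}
wrist {'mtx': array([[270.49493678,   0.        , 254.96717827],
       [  0.        , 270.49493678, 189.4535161 ],
       [  0.        ,   0.        ,   1.        ]]), 'D': array([-0.03018251,  0.        ,  0.        ,  0.        ,  0.        ]), 'rvec': array([-2.39499239, -1.58519175, -0.24432826]), 'tvec': array([-648.95555506,  -41.04155936,  380.52674077])}
```

View pics/scene0.png

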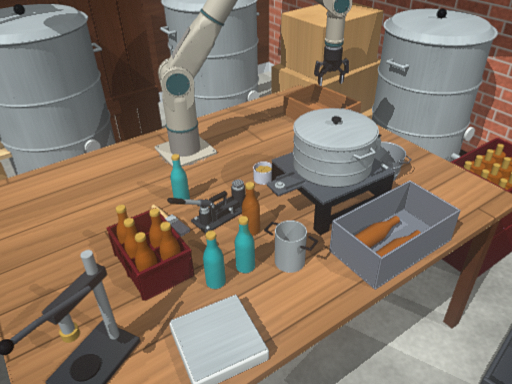

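View pics/side0.png

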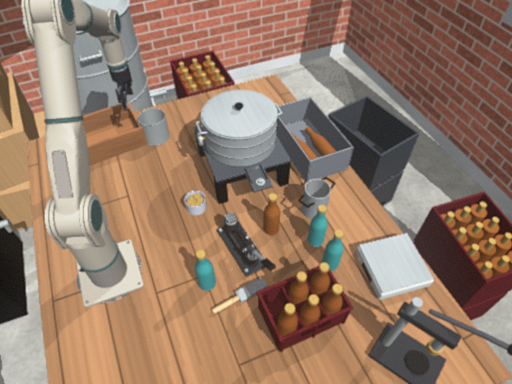

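The scene view shows the amber bottle (cap ~(251,185)), the lug (~(282,186)), the jack (~(220,205)) and the crate (~(150,250)). In the side view they are at (272,198), (259,178), (240,243) and (303,305). I'll zoom in next.

```bash
python3 - <<'E'
import cv2
a=cv2.imread('pics/side0.png')[150:350,180:380];b=cv2.imread('pics/scene0.png')[150:300,100:310]
cv2.imwrite('pics/sc.png',cv2.resize(a,(600,600),interpolation=cv2.INTER_CUBIC))
cv2.imwrite('pics/bc.png',cv2.resize(b,(798,570),interpolation=cv2.INTER_CUBIC))
E
```

```text
(no output)
```

View pics/sc.png

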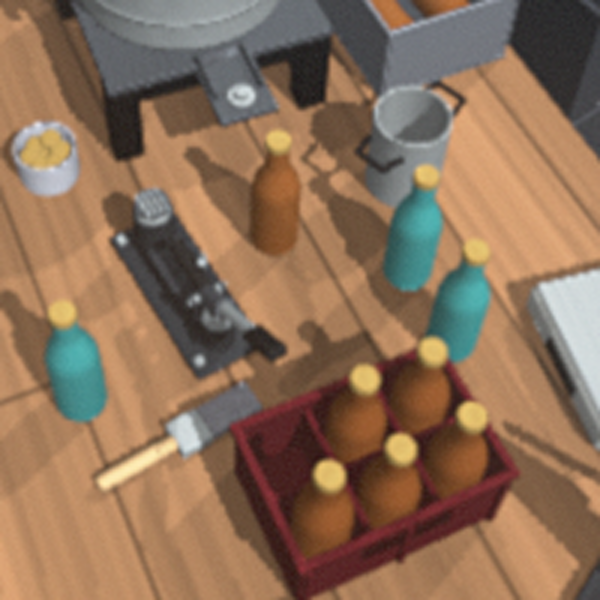

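View pics/bc.png

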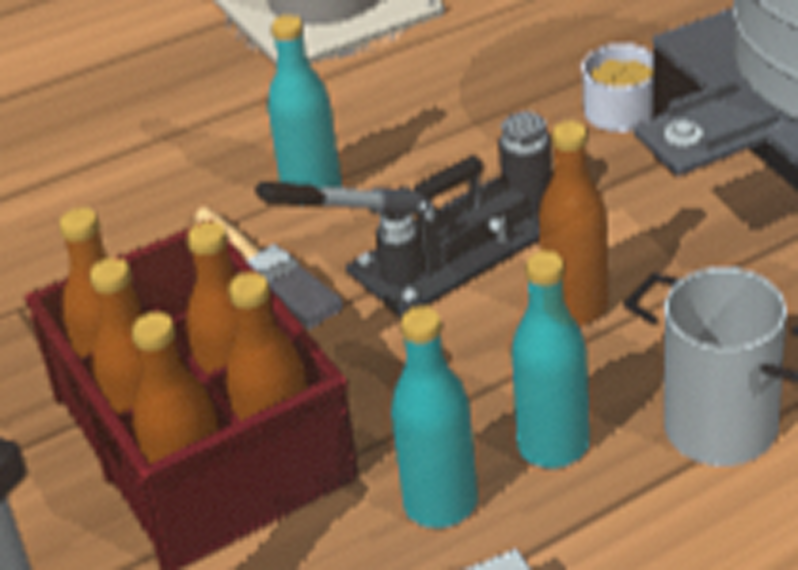

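The side crop shows the bottle cap at (278,138), saddle at (153,203), bolt at (241,95), handle tip at (277,350) and the empty cell at the crate's left corner. The scene crop shows cap (569,135), saddle (524,125), bolt (684,131) and handle tip (262,192).

```bash
cat > h.py <<'E'
import numpy as np,cv2
from cell import sensors,get_image,camera_params
def ray(n,uv,p=None):
    p=p or camera_params(n);R=cv2.Rodrigues(p['rvec'])[0]
    x=cv2.undistortPoints(np.array([[uv]],float),p['mtx'],p['D'])[0,0]
    d=R.T@np.r_[x,1];return -R.T@p['tvec'],d/np.linalg.norm(d)
def plane(n,uv,z,p=None):
    o,d=ray(n,uv,p);return o+d*(z-o[2])/d[2]
def tri(a,b):
    A=np.zeros((3,3));B=np.zeros(3)
    for o,d in(a,b):
        P=np.eye(3)-np.outer(d,d);A+=P;B+=P@o
    x=np.linalg.solve(A,B);return x,[round(float(np.linalg.norm(np.cross(x-o,d))),1) for o,d in(a,b)]
def proj(n,X,p=None):
    p=p or camera_params(n);return cv2.projectPoints(np.array(X,float).reshape(-1,1,3),p['rvec'],p['tvec'],p['mtx'],p['D'])[0][:,0]
S=lambda u,v:((u+.5)/3-.5+180,(v+.5)/3-.5+150)
C=lambda u,v:((u+.5)/3.8-.5+100,(v+.5)/3.8-.5+150)
E
python3 - <<'E'
from h import *
np.set_printoptions(precision=1,suppress=True)
for n,s,c,z in[('cap',(278,142),(569,135),192),('saddle',(153,200),(524,122),105),('bolt',(241,95),(684,131),153),('tip',(277,350),(262,190),140),
 ('k0',(365,380),(208,238),198),('k1',(433,352),(249,290),198),('k2',(473,416),(153,330),198),('k3',(400,450),(111,273),198),('k4',(330,477),(80,223),198),
 ('crateA',(237,430),(200,232),115),('crateC',(518,470),(148,470),115),('crateB',(436,345),(345,382),115),('crateD',(300,595),(33,298),115)]:
    print(n,*tri(ray('side',S(*s)),ray('scene',C(*c))),plane('side',S(*s),z)[:2],plane('scene',C(*c),z)[:2])
for s,z in[((217,122),146),((275,108),146),((196,50),146),((252,48),146),((113,240),12),((203,375),12),((258,345),12),((122,240),12),((199,360),12)]:print(s,plane('side',S(*s),z))
E
```

```text
cap [603.2 -58.6 191.5] [1.7, 1.7] [602.7 -61. ] [602.7 -56.8]
saddle [463.  -17.4 105.3] [1.9, 1.9] [462.8 -19.5] [461.4 -14.9]
bolt [609.1  57.8 147.7] [2.5, 2.5] [606.6  50.5] [613.2  56.7]
tip [ 495.4 -290.3  173.8] [0.4, 0.4] [ 504.1 -274.3] [ 453.2 -274.6]
k0 [ 554.2 -362.8  196.2] [2.3, 2.3] [ 553.4 -366.1] [ 555.3 -361. ]
k1 [ 629.3 -363.4  197.2] [2.0, 2.0] [ 628.8 -365.9] [ 629.3 -361.6]
k2 [ 629.7 -439.2  198.8] [2.1, 2.1] [ 629.9 -441.1] [ 628.  -436.7]
k3 [ 550.4 -440.2  197.3] [2.8, 2.8] [ 550.  -443.5] [ 550.1 -437.5]
k4 [ 478.9 -437.4  197. ] [3.1, 3.1] [ 478.5 -441. ] [ 478.8 -434.5]
crateA [ 435.8 -328.2  109.2] [1.3, 1.3] [ 434.7 -329.2] [ 443.6 -331.8]
crateC [ 673.8 -478.1  115.3] [3.2, 3.2] [ 673.8 -481.3] [ 672.5 -474.8]
crateB [ 671.6 -317.9  108. ] [3.6, 3.6] [ 668.4 -324.8] [ 676.9 -316.8]
crateD [ 424.9 -487.1   98. ] [13.3, 13.3] [ 421.7 -505.4] [ 441.2 -477.2]
(217, 122) [565.6  28.5 146. ]
(275, 108) [638.2  20.7 146. ]
(196, 50) [587.5 147.1 146. ]
(252, 48) [653.4 122.  146. ]
(113, 240) [414.8   7.7  12. ]
(203, 375) [ 445.8 -208.    12. ]
(258, 345) [ 519.5 -197.7   12. ]
(122, 240) [425.1   3.3  12. ]
(199, 360) [ 449.  -188.5   12. ]
```

```bash
cat >> h.py <<'E'
def to(x,y,z,yaw=None):
    s=sensors.read_state();p=s['eef_pos'];R=cv2.Rodrigues(np.zeros(3))[0]
    from scipy.spatial.transform import Rotation as Ro
    R=Ro.from_euler('xyz',s['tool_rot']).as_matrix();d=R.T@(np.array([x,y,z])-p)/10
    t=0 if yaw is None else -(yaw-np.degrees(np.arctan2(R[1,0],R[0,0])))
    print('shift cm',d.round(2),'turn',round((t+180)%360-180,1),'yaw',round(float(np.degrees(np.arctan2(R[1,0],R[0,0]))),1))
E
python3 - <<'E'
from h import *
from scipy.spatial.transform import Rotation as Ro
s=sensors.read_state();p=camera_params('wrist');o,d=ray('wrist',(255,189));R=Ro.from_euler('xyz',s['tool_rot']).as_matrix()
print('cam in tool',R.T@(o-s['eef_pos']),R.T@d, 'image right in tool',R.T@cv2.Rodrigues(p['rvec'])[0].T[:,0])
to(380,260,440,97);to(590,-60,330,97)
print(plane('side',S(47,150),55),plane('side',S(425,178),196),plane('side',S(65,313),196),plane('side',S(475,252),196),plane('side',S(410,105),130))
E
```

```text
cam in tool [ 7.67333376e+01  1.33895288e-01 -1.42793902e+02] [-3.03025024e-01 -7.59473713e-04  9.52982297e-01] image right in tool [-5.99794633e-05  9.99999589e-01  9.05197809e-04]
shift cm [-24.81 -26.19 -20.9 ] turn 60.0 yaw 157.0
shift cm [-56.65 -47.42  -9.87] turn 60.0 yaw 157.0
[377.71359752 142.1270807   55.        ] [ 727.66412774 -174.20363852  196.        ] [ 310.89395448 -178.42955078  196.        ] [ 728.07775735 -279.98773726  196.        ] [798.06878241 -29.054984   130.        ]
```

```bash
python3 -m inch '[[[0,0,-4,0],[0,0,-8,0],[-3,-3,-12,5],[-6,-6,-16,10],[-9,-9,-20,15],[-12,-12,-21,20],[-15,-15,-21,25],[-17.6,-17.6,-21,30]]]' 6; python3 - <<'E'
from h import *
to(380,260,440,97);to(590,-60,330,97)
E
```

```text
clock: 0.82
eef_pos: [332.8, 403.9, 436.9]
tool_rot: [3.139, -0.001, 2.213]
force: [1.0, -0.4, -0.6]
width: 60.5
gripper_force: 0.0
shift cm [-14.35  -4.84  -0.34] turn 29.8 yaw 126.8
shift cm [-52.57  -7.22  10.6 ] turn 29.8 yaw 126.8
```

```bash
python3 -m inch '[[[-4,-0.6,0,4],[-8,-1.2,0,8],[-12,-1.8,0,12],[-16,-2.4,0,16],[-20,-3,0,20],[-24,-3.6,0,24],[-28,-4.2,0,28],[-32,-4.8,0,30]]]'; python3 - <<'E'
from h import *
to(590,-60,330,97)
E
```

```text
clock: 1.48
eef_pos: [486.7, 118.5, 435.1]
tool_rot: [-3.142, -0.0, 1.69]
force: [0.8, 1.7, 0.1]
width: 59.8
gripper_force: 0.0
shift cm [-18.95   8.15  10.51] turn -0.2 yaw 96.8
```

```bash
python3 -m inch '[[[-4,1.6,0.5,0],[-8,3.2,1,0],[-12,4.8,2,0],[-16,6.4,3,0],[-19,8.1,4,0],[-19,8.1,4,0],[-19,8.1,4,0]]]' 4.5; python3 - <<'E'
from h import *
import pickle
s=sensors.read_state();p=camera_params('wrist');im=get_image('wrist');cv2.imwrite('pics/w1.png',im);pickle.dump(p,open('w1.pkl','wb'))
cv2.imwrite('pics/w1b.png',cv2.resize(im,(800,600),interpolation=cv2.INTER_CUBIC));print(s['qpos'])
E
```

```text
clock: 2.07
eef_pos: [589.7, -61.4, 393.4]
tool_rot: [-3.138, 0.001, 1.687]
force: [-0.4, 1.2, -0.2]
width: 45.1
gripper_force: 0.0
[-0.26710844  0.45188309  0.5214452   1.44220244 -0.22494785  1.31014091
  0.38587724]
```

View pics/w1b.png

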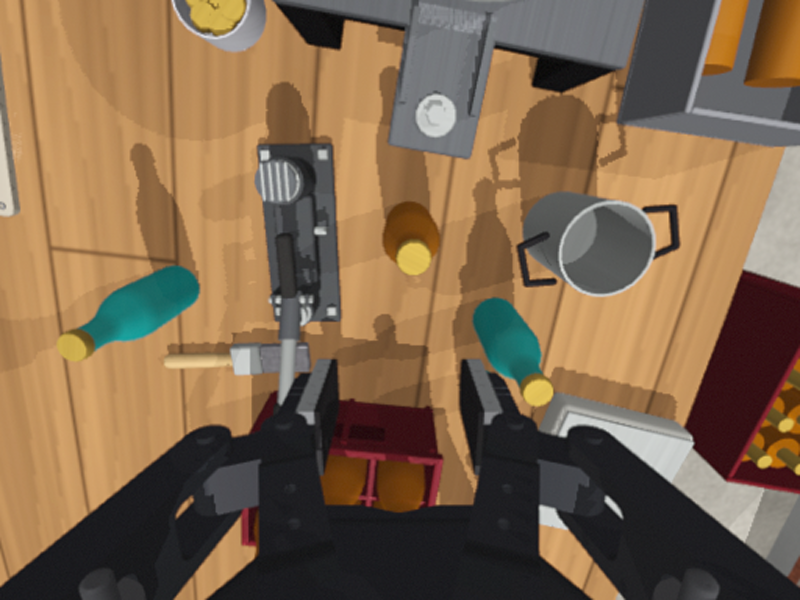

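The wrist view (1.5625x) shows the cap at (414,257), bolt (436,115), lug front corners (389,143) and (469,158), saddle (280,182), and base corners (260,145), (331,143) and (339,319).

```bash
python3 - <<'E'
from h import *
import pickle
p=pickle.load(open('w1.pkl','rb'));np.set_printoptions(precision=1,suppress=True)
W=lambda u,v:((u+.5)/1.5625-.5,(v+.5)/1.5625-.5)
for n,u,v,z in[('cap',414,257,197),('bolt',436,115,156),('lugL',389,143,146),('lugR',469,158,146),('lugLback',413,2,146),('lugRback',494,14,146),('saddle',280,181,105),('b1',260,145,12),('b2',331,143,12),('b3',339,319,12),('b4',271,320,12),('grip0',286,236,95),('grip1',288,300,95),
 ('teal',538,388,197),('crTL',275,393,115),('crR',441,455,115)]:print(n,plane('wrist',W(u,v),z,p))
to(603,-59,154)
E
```

```text
cap [602.3 -57.5 197. ]
bolt [607.6  55.8 156. ]
lugL [570.8  29.5 146. ]
lugR [642.1  25.4 146. ]
lugLback [578.1 138.7 146. ]
lugRback [644.1 138.1 146. ]
saddle [466.3 -16.6 105. ]
b1 [416.3  15.   12. ]
b2 [499.4  26.5  12. ]
b3 [ 525.2 -192.4   12. ]
b4 [ 435.2 -204.5   12. ]
grip0 [471.8 -72.9  95. ]
grip1 [ 476.6 -143.7   95. ]
teal [ 729.8 -164.7  197. ]
crTL [ 470.5 -249.8  115. ]
crR [ 670.  -310.8  115. ]
shift cm [-0.2  1.4 24. ] turn 0 yaw 96.9
```

```bash
python3 -m inch '[[[0,1.3,4,0],[0,1.3,8,0],[0,1.3,12,0],[0,1.3,16,0],[0,1.3,17,0],[0,1.3,17,0]]]'; python3 - <<'E'
from h import *
to(602.7,-58,154)
E
```

```text
clock: 2.62
eef_pos: [600.7, -54.2, 222.9]
tool_rot: [-3.136, -0.002, 1.695]
force: [0.4, -0.1, 0.2]
width: 44.9
gripper_force: 0.0
shift cm [-0.42  0.19  6.89] turn 0 yaw 97.1
```

```bash
python3 -m inch '[[[-0.3,0.2,0,0],[-0.3,0.2,3,0],[-0.3,0.2,5,0],[-0.3,0.2,6.9,0],[-0.3,0.2,6.9,0],[-0.3,0.2,6.9,0],[-0.3,0.2,6.9,0]]]'; python3 - <<'E'
from h import *
to(602.7,-58,154)
cv2.imwrite('pics/w2.png',get_image('wrist'))
E
python3 -m inch '[[[0,0,0,0],[0,0,0,0],[0,0,0,0],[0,0,0,0],[0,0,0,0],[0,0,0,0]]]' 1
```

```text
clock: 3.2
eef_pos: [607.2, -60.0, 158.9]
tool_rot: [3.137, 0.001, 1.693]
force: [-0.8, -0.7, 0.0]
width: 45.3
gripper_force: 0.0
shift cm [ 0.25 -0.43  0.49] turn 0 yaw 97.0
clock: 3.75
eef_pos: [604.9, -60.1, 157.9]
tool_rot: [3.141, 0.0, 1.692]
force: [-2.9, -0.1, 8.8]
width: 25.6
gripper_force: 58.1
```

```bash
python3 -m inch '[[[0,0,-1.5,0],[0,0,-4,0],[0,0,-8,0],[0,0,-12,0],[0,0,-16,0],[0,0,-19.5,0],[0,0,-19.5,0]]]'; python3 - <<'E'
from h import *
to(478,-364,355)
E
```

```text
clock: 4.33
eef_pos: [608.4, -60.9, 358.9]
tool_rot: [3.128, 0.003, 1.692]
force: [1.6, -1.7, -4.6]
width: 25.4
gripper_force: 60.1
shift cm [-28.51 -16.63   0.25] turn 0 yaw 97.0
```

```bash
python3 -m inch '[[[-2,-1.2,0,0],[-5,-3,0,0],[-8,-4.7,0,0],[-11,-6.5,0,0],[-14,-8.2,0,0],[-17,-10,0,0],[-20,-11.8,0,0],[-22,-12.8,0,0]]]'; python3 -m inch '[[[0,0,0,0],[0,0,0,0],[0,0,0,0]]]';python3 - <<'E'
from h import *
import pickle
to(478,-364,355)
p=camera_params('wrist');im=get_image('wrist');pickle.dump(p,open('w3.pkl','wb'))
cv2.imwrite('pics/w3.png',cv2.resize(im,(800,600),interpolation=cv2.INTER_CUBIC))
E
```

```text
clock: 5.0
eef_pos: [500.9, -297.3, 350.1]
tool_rot: [-3.138, 0.001, 1.688]
force: [-0.6, -0.2, -4.2]
width: 25.6
gripper_force: 59.7
clock: 5.25
eef_pos: [504.6, -292.2, 349.9]
tool_rot: [-3.14, -0.003, 1.693]
force: [0.3, 0.4, -6.0]
width: 25.4
gripper_force: 59.6
shift cm [-6.8  -3.52 -0.52] turn 0 yaw 97.0
```

View pics/w3.png

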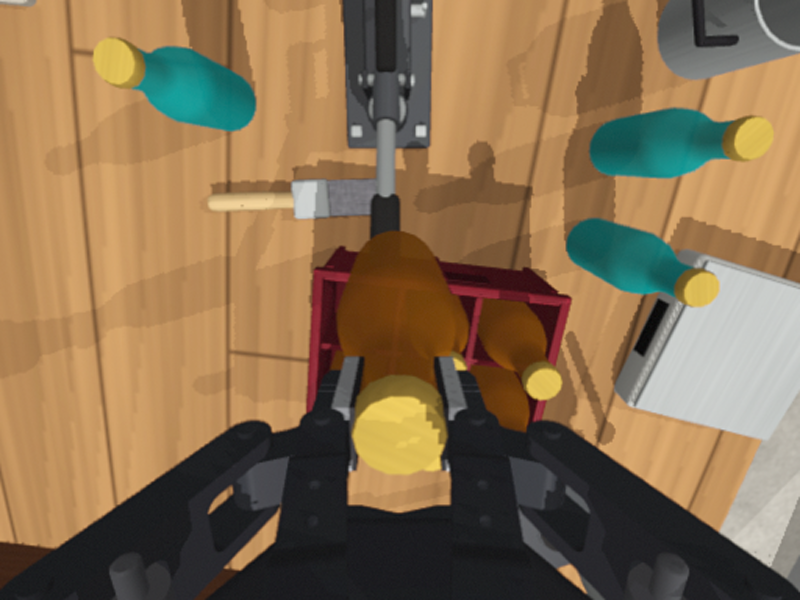

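The wrist view shows the held bottle upright over the crate. The crate's +y rim corners are at (317,268) and (571,297), and the k1 cap is at (542,380).

```bash
python3 - <<'E'
from h import *
import pickle
p=pickle.load(open('w3.pkl','rb'));np.set_printoptions(precision=1,suppress=True)
W=lambda u,v:((u+.5)/1.5625-.5,(v+.5)/1.5625-.5)
a=plane('wrist',W(317,268),115,p);b=plane('wrist',W(571,297),115,p);print(a,b,np.linalg.norm(a-b),plane('wrist',W(542,380),203,p))
d=(b-a)/np.linalg.norm(b-a);y=np.array([-d[1],d[0],0]);print(np.degrees(np.arctan2(d[1],d[0])),a+41.5*d-41.5*y)
m=(a+b)/2;print(m-77*d-41.5*y)
for c in[(400,425),(400,440)]: print('heldcap',plane('wrist',W(*c),392,p))
E
```

```text
[ 432.7 -316.8  115. ] [ 672.  -315.6  115. ] 239.2739949614449 [ 625.3 -360.7  203. ]
0.28789731781767 [ 474.4 -358.1  115. ]
[ 475.6 -358.1  115. ]
heldcap [ 505.1 -284.7  392. ]
heldcap [ 505.7 -289.6  392. ]
```

```bash
python3 - <<'E'
from h import *
to(476,-361,285)
E

```

```text
shift cm [-6.53 -3.74  6.5 ] turn 0 yaw 97.1
```

```bash
python3 -m inch '[[[-2.5,-1.5,0,0],[-5,-3,0,0],[-6.5,-3.7,0,0],[-6.5,-3.7,2,0],[-6.5,-3.7,4.5,0],[-6.5,-3.7,6.3,0],[-6.5,-3.7,6.3,0],[-6.5,-3.7,6.3,0]]]'; python3 -m inch '[[[0,0,0,0],[0,0,0,0],[0,0,0,0],[0,0,0,0]]]';python3 - <<'E'
from h import *
to(476,-361,285)
a=get_image('side')[200:350,220:370];b=get_image('scene')[170:320,90:240]
cv2.imwrite('pics/ins.png',cv2.resize(np.hstack([a,b]),(800,400),interpolation=cv2.INTER_CUBIC))
E
```

```text
clock: 5.97
eef_pos: [476.4, -360.8, 287.1]
tool_rot: [-3.14, -0.002, 1.695]
force: [-0.7, -0.4, -5.9]
width: 25.6
gripper_force: 60.4
clock: 6.3
eef_pos: [476.4, -362.7, 289.1]
tool_rot: [3.14, 0.001, 1.693]
force: [0.8, 0.5, -5.7]
width: 25.2
gripper_force: 60.4
shift cm [ 0.18 -0.02  0.41] turn 0 yaw 97.0
```

View pics/ins.png

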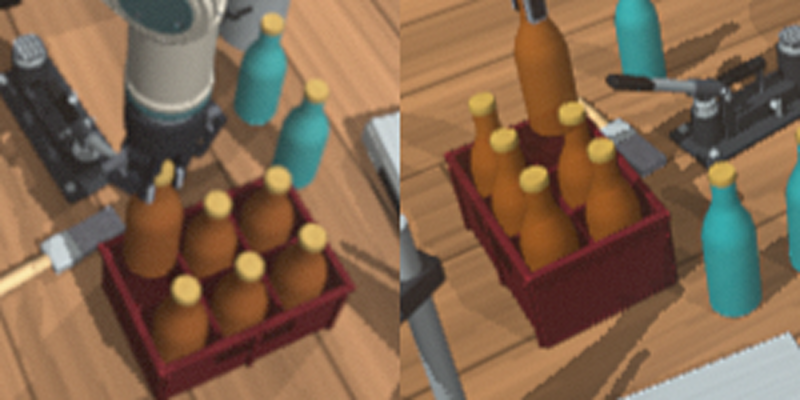

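The composite shows the bottle upright over the free cell in both views. I'll check its axis numerically.

```bash
python3 - <<'E'
from h import *
im=cv2.imread('pics/ins.png')
for n,off in[('side',0),('scene',400)]:
    o=(220,200) if n=='side' else(90,170)
    for z in(150,180,215):
        u,v=proj(n,[[476.4,-362,z]])[0];cu=(u+.5-o[0])*2.6667+off;cv=(v+.5-o[1])*2.6667
        r=im[int(cv)].astype(int);m=(r[:,2]>r[:,0]*2.2)&(r[:,2]>75)&(r[:,1]<r[:,2]*.62)
        x=int(cu);l=x
        while m[l]:l-=1
        q=x
        while m[q]:q+=1
        print(n,z,round(cu),round(cv),'edges',l,q,(l+q)/2)
    for z in(115,):
        print([tuple(((proj(n,[[x,y,z]])[0]+.5-o)*2.6667+[off,0]).round()) for x,y in((434.6,-321),(671.6,-321),(671.6,-481))])
E
```

```text
side 150 151 247 edges 134 179 156.5
side 180 152 235 edges 131 163 147.0
side 215 153 221 edges 144 184 164.0
[(np.float64(101.0), np.float64(243.0)), (np.float64(282.0), np.float64(170.0)), (np.float64(352.0), np.float64(285.0))]
scene 150 550 111 edges 528 557 542.5
scene 180 546 91 edges 522 560 541.0
scene 215 541 67 edges 517 552 534.5
[(np.float64(572.0), np.float64(103.0)), (np.float64(663.0), np.float64(214.0)), (np.float64(525.0), np.float64(279.0))]
```

```bash
python3 - <<'E'
from h import *
ins=cv2.imread('pics/ins.png')
ims={}
for n in('side','scene'):
    ims[n]=get_image(n);cv2.imwrite(f'pics/{n}1.png',ims[n])
s=sensors.read_state();print(s['eef_pos'])
for n in ims:
    hsv=cv2.cvtColor(ims[n],cv2.COLOR_BGR2HSV)
    for z in(145,165,185,215,225,235):
        u,v=proj(n,[[476.4,-362,z]])[0];r=ims[n][int(round(v)),int(u)-16:int(u)+17].astype(int)
        print(n,z,round(u,1),round(v,1),int(u)-16,r[:,2].tolist(),(r[:,1]*100//r[:,2]).tolist())
E
```

```text
[ 476.00763894 -362.55415539  288.35393322]
side 145 276.0 292.9 260 [86, 60, 53, 58, 57, 57, 69, 77, 78, 84, 87, 96, 103, 105, 111, 115, 119, 119, 121, 123, 123, 126, 126, 126, 127, 118, 98, 64, 57, 69, 73, 84, 95] [45, 56, 56, 50, 54, 57, 62, 62, 60, 59, 60, 61, 60, 60, 57, 59, 60, 58, 58, 59, 60, 60, 61, 60, 59, 59, 55, 54, 56, 63, 60, 65, 62]
side 165 276.3 289.9 260 [77, 80, 75, 72, 72, 69, 69, 75, 80, 83, 89, 95, 100, 105, 109, 114, 119, 120, 124, 124, 124, 123, 125, 131, 129, 125, 112, 73, 56, 65, 76, 85, 92] [64, 51, 44, 41, 40, 50, 59, 65, 66, 61, 61, 62, 60, 59, 59, 60, 57, 59, 58, 60, 61, 60, 60, 59, 58, 60, 58, 53, 50, 60, 60, 61, 63]
side 185 276.5 286.9 260 [103, 104, 100, 95, 85, 79, 71, 76, 78, 81, 88, 94, 103, 105, 112, 120, 121, 128, 130, 134, 134, 133, 134, 132, 127, 127, 119, 94, 61, 58, 76, 77, 87] [99, 100, 102, 97, 90, 79, 70, 59, 62, 60, 61, 58, 60, 60, 58, 60, 58, 59, 59, 60, 57, 58, 58, 59, 58, 59, 59, 58, 47, 55, 61, 61, 62]
side 215 277.0 282.2 260 [103, 105, 104, 105, 106, 113, 111, 88, 83, 93, 104, 112, 122, 131, 131, 139, 144, 146, 149, 150, 152, 157, 1
[... 2061 characters left out ...]
, 60, 61, 61, 62, 61, 63, 64, 64, 72, 73, 73, 73, 73]
scene 225 141.7 191.9 125 [158, 149, 146, 155, 168, 176, 182, 181, 147, 142, 150, 153, 157, 155, 158, 156, 154, 149, 147, 141, 137, 132, 122, 115, 108, 105, 100, 92, 100, 145, 150, 149, 148] [72, 73, 72, 73, 73, 73, 71, 72, 63, 60, 59, 60, 61, 59, 60, 59, 61, 59, 60, 60, 61, 62, 60, 62, 62, 62, 65, 65, 67, 73, 72, 73, 72]
scene 235 141.1 189.3 125 [189, 194, 193, 191, 191, 185, 174, 152, 142, 152, 159, 163, 167, 167, 166, 162, 162, 158, 155, 149, 143, 135, 129, 118, 106, 106, 97, 98, 133, 166, 169, 166, 165] [73, 73, 73, 72, 73, 72, 73, 71, 59, 59, 59, 59, 59, 58, 60, 59, 60, 59, 61, 61, 61, 60, 62, 61, 63, 62, 63, 67, 69, 72, 73, 72, 73]
```

```bash
python3 -m inch '[[[0.1,0,1,0],[0.1,0,2,0],[0.1,0,3,0],[0.1,0,4,0],[0.1,0,4.5,0],[0.1,0,4.5,0]]]'
```

```text
clock: 7.0
eef_pos: [475.0, -360.7, 240.9]
tool_rot: [-3.139, -0.003, 1.693]
force: [0.4, 0.5, -5.9]
width: 25.3
gripper_force: 60.4
```

```bash
python3 - <<'E'
from h import *
to(476.5,-361.5,166)
E
```

```text
shift cm [-0.12  0.16  7.49] turn 0 yaw 97.0
```

No contact so far, so I'll continue down.

```bash
python3 -m inch '[[[0,0.1,1.5,0],[0,0.1,3,0],[0,0.1,4.5,0],[0,0.1,6,0],[0,0.1,6.6,0],[0,0.1,6.9,0],[0,0.1,6.9,0]]]'; python3 -m inch '[[[0,0,0.3,0],[0,0,0.3,0]]]'
```

```text
clock: 7.58
eef_pos: [476.8, -361.5, 173.9]
tool_rot: [-3.141, -0.0, 1.693]
force: [-0.4, 0.5, -5.5]
width: 25.5
gripper_force: 60.4
clock: 7.75
eef_pos: [477.2, -361.8, 171.6]
tool_rot: [3.141, 0.001, 1.693]
force: [-0.1, 0.5, -5.3]
width: 25.5
gripper_force: 60.4
```

```bash
python3 -m inch '[[[0,0,0.3,0],[0,0,0.5,0],[0,0,0.5,0]]]'; python3 -m inch '[[[0,0,0.1,0],[0,0,0.2,0],[0,0,0.2,0]]]'
```

```text
clock: 8.0
eef_pos: [476.7, -361.2, 165.9]
tool_rot: [-3.141, -0.0, 1.693]
force: [0.1, -0.1, -4.7]
width: 25.3
gripper_force: 60.4
clock: 8.25
eef_pos: [476.9, -361.5, 164.2]
tool_rot: [3.141, 0.0, 1.692]
force: [-0.3, -1.0, -6.2]
width: 25.9
gripper_force: 60.4
```

```bash
python3 -m inch '[[[0,0,0.2,0],[0,0,0.3,0],[0,0,0.3,0]]]'; python3 -m inch '[[[0,0,0.1,0],[0,0,0.2,0],[0,0,0.2,0]]]'
```

```text
clock: 8.5
eef_pos: [477.1, -362.6, 164.0]
tool_rot: [3.139, 0.002, 1.692]
force: [-3.7, 2.3, 13.0]
width: 25.4
gripper_force: 63.0
clock: 8.75
eef_pos: [477.4, -363.3, 164.0]
tool_rot: [3.138, 0.003, 1.692]
force: [-5.5, 4.2, 24.9]
width: 25.4
gripper_force: 64.8
```

```bash
python3 -m inch '[[[0,0,-0.4,0],[0,0,-0.4,0]]]'; python3 -m inch '[[[0,0,0,0],[0,0,0,0],[0,0,0,0],[0,0,0,0]]]' 4.6; python3 -m inch '[[[0,0,-2,0],[0,0,-5,0],[0,0,-9,0],[0,0,-13,0],[0,0,-13,0]]]'; python3 - <<'E'
from h import *
to(474,-107,230,96)
E
```

```text
clock: 8.92
eef_pos: [477.4, -362.0, 164.3]
tool_rot: [3.14, 0.002, 1.692]
force: [0.0, -0.8, -6.1]
width: 25.7
gripper_force: 60.4
clock: 9.25
eef_pos: [477.0, -361.5, 162.9]
tool_rot: [-3.142, 0.0, 1.693]
force: [0.2, -0.3, -0.3]
width: 45.8
gripper_force: 0.0
clock: 9.67
eef_pos: [479.7, -365.1, 301.0]
tool_rot: [3.132, 0.01, 1.692]
force: [0.9, -2.2, 0.0]
width: 46.1
gripper_force: 0.0
shift cm [25.76  2.49  6.86] turn 1.0 yaw 97.0
```

```bash
python3 -m inch '[[[4,0.4,0,0],[8,0.8,0,0],[12,1.2,0,0],[16,1.6,0,0],[20,2,0,0],[23,2.3,1,0],[25.3,2.5,2,1],[25.3,2.5,2,1]]]'; python3 -m inch '[[[0,0,0,0],[0,0,0,0],[0,0,0,0],[0,0,0,0]]]';python3 - <<'E'
from h import *
import pickle
to(474,-107,230,96)
p=camera_params('wrist');im=get_image('wrist');pickle.dump(p,open('w4.pkl','wb'))
cv2.imwrite('pics/w4.png',cv2.resize(im,(800,600),interpolation=cv2.INTER_CUBIC))
E
```

```text
clock: 10.33
eef_pos: [469.9, -100.8, 271.2]
tool_rot: [-3.138, -0.005, 1.683]
force: [-0.2, 1.0, -0.4]
width: 46.0
gripper_force: 0.0
clock: 10.67
eef_pos: [471.1, -108.8, 273.4]
tool_rot: [3.141, 0.001, 1.673]
force: [0.4, 0.3, -0.3]
width: 46.1
gripper_force: 0.0
shift cm [0.16 0.3  4.34] turn -0.2 yaw 95.8
```

View pics/w4.png

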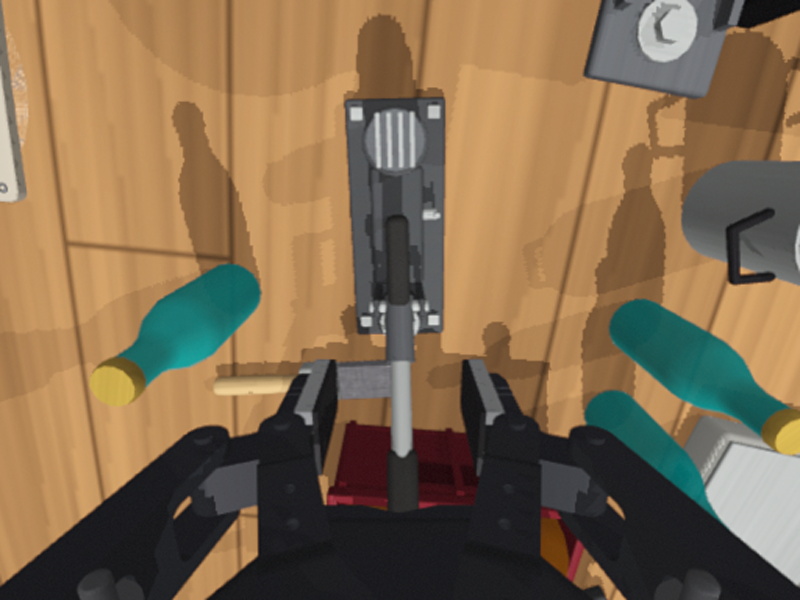

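The saddle is at (395,139), the grip bar's front end at (397,218), the base corners at (347,100), (445,97), (442,332) and (358,333), the bolt at (668,27), and the lug front corners at (586,76) and (704,97).

```bash
cat > m.py <<'E'
from h import *
import pickle
np.set_printoptions(precision=1,suppress=True)
W=lambda u,v:((u+.5)/1.5625-.5,(v+.5)/1.5625-.5)
def m(f,L):
    p=pickle.load(open(f,'rb'))
    for n,u,v,z in L: print(n,plane('wrist',W(u,v),z,p)[:2])
E
python3 - <<'E'
from m import *
m('w4.pkl',[('saddle',395,139,105),('bar0',397,218,95),('b1',347,100,12),('b2',445,97,12),('b3',442,332,12),('b4',358,333,12),('barm',399,290,92),('tip',404,508,173),('bolt',668,27,156),('L',586,76,146),('R',704,97,146)])
to(473,-107,68,95.5)
E
```

```text
saddle [460.4 -17.3]
bar0 [467.3 -72.6]
b1 [414.1  15. ]
b2 [499.5  26.2]
b3 [ 526.1 -194.7]
b4 [ 439.9 -204.6]
barm [ 474.7 -129.8]
tip [ 492.5 -269.6]
bolt [604.1  54.7]
L [568.   27.3]
R [641.4  24.6]
shift cm [ 0.2  0.2 20.5] turn 0.3 yaw 95.8
```

```bash
python3 -m inch '[[[0.2,0.2,3,-1],[0.2,0.2,7,-1.2],[0.2,0.2,11,-1.2],[0.2,0.2,13,-1.2],[0.2,0.2,15,-1.2],[0.2,0.2,15,-1.2],[0.2,0.2,15,-1.2]]]'; python3 - <<'E'
from h import *
to(473,-107,68,97)
E
```

```text
clock: 11.3
eef_pos: [472.2, -105.8, 122.7]
tool_rot: [-3.14, -0.0, 1.695]
force: [-1.1, 0.8, -0.1]
width: 46.1
gripper_force: 0.0
shift cm [-0.13  0.07  5.47] turn 0.1 yaw 97.1
```

```bash
python3 -m inch '[[[-0.1,0.1,2,0],[-0.1,0.1,4,0],[-0.1,0.1,5.2,0],[-0.1,0.1,5.4,0],[-0.1,0.1,5.4,0],[-0.1,0.1,5.4,0]]]';  python3 -m inch '[[[0,0,0,0],[0,0,0,0],[0,0,0,0],[0,0,0,0],[0,0,0,0]]]' 0.8;  python3 - <<'E'
from h import *
to(473,-107,68,97)
E
```

```text
clock: 11.8
eef_pos: [474.9, -106.4, 70.4]
tool_rot: [3.139, 0.001, 1.696]
force: [-0.4, 0.5, 0.2]
width: 46.1
gripper_force: 0.0
clock: 12.22
eef_pos: [471.4, -106.1, 69.7]
tool_rot: [-3.138, -0.001, 1.695]
force: [-6.2, -1.1, 5.8]
width: 16.8
gripper_force: 60.1
shift cm [-0.11  0.15  0.17] turn 0.1 yaw 97.1
```

```bash
python3 -m inch '[[[0,0,-0.6,0],[0,0,-1.2,0],[0,0,-1.2,0],[0,0,-1.2,0]]]'; python3 -m inch '[[[0,2,0,0],[0,5,0,0],[0,8,0,0],[0.5,11,0,0],[1,13.5,0,0],[1.5,15.1,0,0],[2,15.1,0,0],[2,15.1,0,0]]]';python3 -m inch '[[[0,0,0,0],[0,0,0,0],[0,0,0,0],[0,0,0,0]]]'; python3 - <<'E'
from h import *
import pickle
p=camera_params('wrist');im=get_image('wrist');pickle.dump(p,open('w5.pkl','wb'))
cv2.imwrite('pics/w5.png',cv2.resize(im,(800,600),interpolation=cv2.INTER_CUBIC))
a=get_image('side');b=get_image('scene');cv2.imwrite('pics/side5.png',a);cv2.imwrite('pics/scene5.png',b)
E
```

```text
clock: 12.55
eef_pos: [474.4, -105.7, 81.4]
tool_rot: [3.141, 0.0, 1.697]
force: [0.6, 0.0, -9.5]
width: 17.1
gripper_force: 59.6
clock: 13.22
eef_pos: [620.8, -64.3, 79.7]
tool_rot: [-3.14, -0.002, 1.699]
force: [-1.4, 0.5, -8.9]
width: 16.8
gripper_force: 59.8
clock: 13.55
eef_pos: [620.5, -68.0, 81.1]
tool_rot: [-3.141, 0.0, 1.695]
force: [-1.1, -0.1, -9.3]
width: 16.7
gripper_force: 59.8
```

View pics/w5.png

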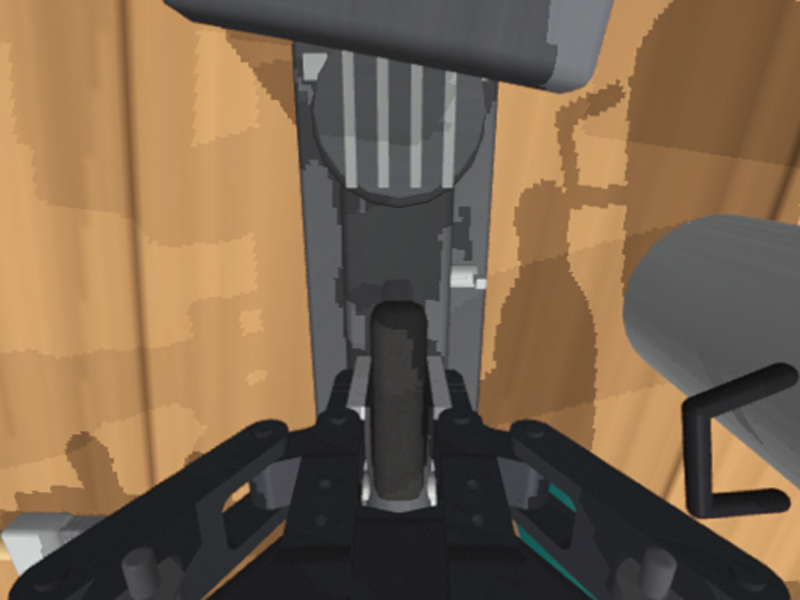

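The saddle is at about (400,120), just in front of the lug's end edge, which runs from (175,14) to (560,92).

```bash
python3 - <<'E'
from m import *
m('w5.pkl',[('saddle117',400,120,117),('L146',170,2,146),('L134',185,17,134),('R134',560,92,134),('R146',560,92,146),('bar0',398,305,107),('R134corner',545,88,134)])
p=pickle.load(open('w5.pkl','rb'));print(ray('wrist',(256,192),p)[0],sensors.read_state()['eef_pos'])
E
```

```text
saddle117 [611.   18.1]
L146 [572.1  29.1]
L134 [568.8  29.9]
R134 [641.5  25.8]
R146 [637.6  23.5]
bar0 [616.6 -31. ]
R134corner [638.4  26.1]
[611.9   8.9 223.9] [620.9 -67.5  81.2]
```

```bash
python3 -m inch '[[[0.8,0,0,0],[1.8,0.1,0,0],[2.8,0.1,0,0],[3.4,0.1,0,0],[3.65,0.1,0,0],[3.65,0.1,0,0],[3.65,0.1,0,0],[3.65,0.1,0,0]]]'; python3 -m inch '[[[0,0,0.5,0],[0,0,0.9,0],[0,0,1.1,0],[0,0,1.1,0],[0,0,1.1,0]]]'; python3 - <<'E'
from h import *
import pickle
p=camera_params('wrist');im=get_image('wrist');pickle.dump(p,open('w6.pkl','wb'))
w=cv2.resize(im,(800,600),interpolation=cv2.INTER_CUBIC)[:330]
a=cv2.resize(get_image('side')[140:240,200:350],(400,267),interpolation=cv2.INTER_CUBIC);b=cv2.resize(get_image('scene')[140:240,190:340],(400,267),interpolation=cv2.INTER_CUBIC)
cv2.imwrite('pics/w6.png',np.vstack([w,np.hstack([a,b])]))
E
```

```text
clock: 14.37
eef_pos: [617.7, -31.8, 81.2]
tool_rot: [3.141, 0.001, 1.695]
force: [0.0, -0.8, -9.9]
width: 17.0
gripper_force: 59.8
clock: 14.78
eef_pos: [617.5, -31.3, 70.0]
tool_rot: [-3.142, 0.0, 1.696]
force: [-0.5, -1.3, -8.6]
width: 16.9
gripper_force: 60.1
```

View pics/w6.png

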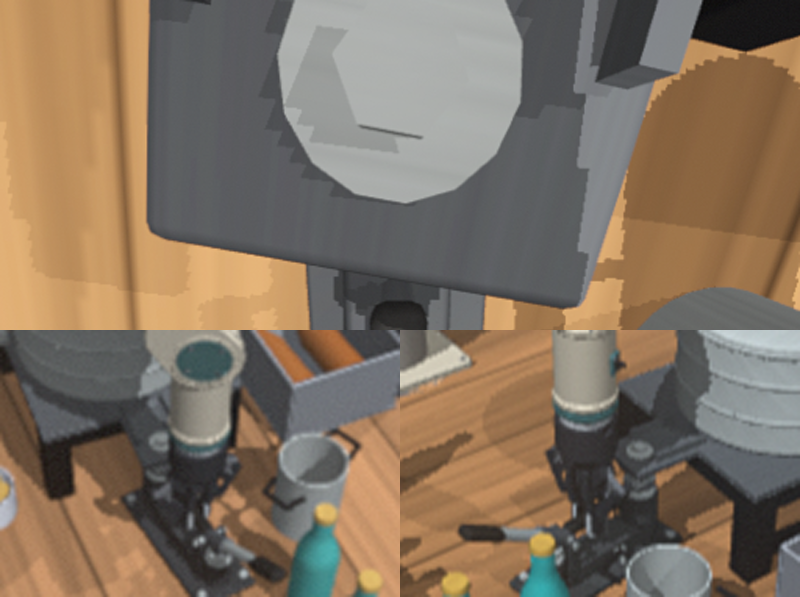

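The saddle is now under the lug. The lug's front corners are at (148,228) and (583,303), its washer is centred near (401,75), and the bar's front end is at (398,303).

```bash
python3 - <<'E'
from m import *
m('w6.pkl',[('L',148,232,146),('R',590,303,146),('washer',401,72,149),('wl',278,60,149),('wr',523,60,149),('bar0',398,303,94)])
to(617,-31,68)
E
```

```text
L [570.4  30.1]
R [643.5  27.2]
washer [607.7  57.3]
wl [590.9  56.7]
wr [623.9  60.9]
bar0 [613.6   5.8]
shift cm [ 0.  -0.1  0.2] turn 0 yaw 97.2
```

```bash
python3 -m inch '[[[0,0,0.2,0],[0,0,0.2,0],[0,0,0.2,0]]]'; python3 -m inch '[[[0,0,0.2,0],[0,0,0.2,0],[0,0,0.2,0]]]'
```

```text
clock: 15.18
eef_pos: [617.4, -31.2, 69.6]
tool_rot: [3.141, -0.0, 1.696]
force: [-5.1, -0.2, 5.7]
width: 16.6
gripper_force: 61.9
clock: 15.43
eef_pos: [617.1, -31.2, 69.4]
tool_rot: [3.141, -0.001, 1.696]
force: [-9.9, 0.5, 19.4]
width: 16.5
gripper_force: 63.9
```

```bash
python3 -m inch '[[[0,0,-0.4,0],[0,0,-0.4,0]]]'; python3 -m inch '[[[0,0,0,0],[0,0,0,0],[0,0,0,0],[0,0,0,0]]]' 5;  python3 -m inch '[[[0,0,-2,0],[0,0,-5,0],[0,0,-9,0],[0,0,-13,0],[0,0,-17,0],[0,0,-19,0],[0,0,-19,0]]]'; python3 - <<'E'
from h import *
to(638.6,-196,200)
E
```

```text
clock: 15.6
eef_pos: [618.3, -30.5, 70.7]
tool_rot: [3.14, 0.0, 1.696]
force: [-0.0, 0.2, -9.2]
width: 17.1
gripper_force: 59.9
clock: 15.93
eef_pos: [618.2, -30.9, 70.3]
tool_rot: [3.14, 0.0, 1.696]
force: [-1.0, -0.6, -0.3]
width: 49.9
gripper_force: 0.0
clock: 16.52
eef_pos: [620.9, -31.8, 266.1]
tool_rot: [3.131, 0.002, 1.696]
force: [1.1, 0.4, 0.6]
width: 49.8
gripper_force: 0.0
shift cm [-16.5   -0.37   6.63] turn 0 yaw 97.2
```

```bash
python3 -m inch '[[[-4,0,0,0],[-8,-0.1,0,0],[-12,-0.2,1,0],[-15,-0.3,2,0],[-16.5,-0.4,4,0],[-16.5,-0.4,6,0],[-16.5,-0.4,6.6,0],[-16.5,-0.4,6.6,0]]]' 0; python3 -m inch '[[[0,0,0,0],[0,0,0,0]]]'; python3 - <<'E'
from h import *
cv2.imwrite('pics/s7.png',get_image('side'))
to(638.6,-196,166)
E
```

```text
clock: 17.18
eef_pos: [632.7, -193.9, 191.3]
tool_rot: [-3.137, -0.003, 1.696]
force: [-0.8, 0.5, -0.5]
width: 0.0
gripper_force: 0.0
clock: 17.35
eef_pos: [635.1, -194.2, 195.1]
tool_rot: [3.14, 0.0, 1.698]
force: [-0.4, -0.7, 0.1]
width: 0.1
gripper_force: 0.0
shift cm [-0.2   0.31  2.93] turn 0 yaw 97.3
```

```bash
python3 -m inch '[[[-0.2,0.3,1.5,0],[-0.2,0.3,2.5,0],[-0.5,0.3,3.5,0],[-0.9,0.3,4.2,0],[-1.3,0.3,5,0],[-1.6,0.3,5.9,0],[-1.6,0.3,5.9,0]]]';  python3 - <<'E'
from h import *
to(641,-218,76)
E
```

```text
clock: 17.98
eef_pos: [638.5, -211.1, 133.1]
tool_rot: [-3.14, -0.001, 1.695]
force: [1.0, 1.3, 2.6]
width: 0.1
gripper_force: 1.7
shift cm [-0.72  0.18  5.71] turn 0 yaw 97.1
```

```bash
python3 -m inch '[[[-0.2,0.1,0.8,0],[-0.4,0.1,1.6,0],[-0.5,0.1,2.4,0],[-0.6,0.1,3.2,0],[-0.6,0.1,4,0],[-0.6,0.1,4.6,0],[-0.6,0.1,4.8,0],[-0.6,0.1,4.8,0]]]';  python3 - <<'E'
from h import *
to(641,-218,76)
E
```

```text
clock: 18.65
eef_pos: [640.7, -217.4, 86.6]
tool_rot: [-3.141, 0.001, 1.695]
force: [-0.5, -3.6, 4.2]
width: -0.0
gripper_force: 2.2
shift cm [-0.06  0.03  1.06] turn 0 yaw 97.1
```

Working as expected at about 4 to 5 N. I'll ease down to the bottom of the stroke.

```bash
python3 -m inch '[[[0,0,0.3,0],[0,0,0.5,0],[0,0,0.6,0],[0,0,0.6,0]]]';  python3 -m inch '[[[0,0,0.2,0],[0,0,0.3,0],[0,0,0.3,0]]]'
```

```text
clock: 18.98
eef_pos: [640.8, -217.1, 81.3]
tool_rot: [3.142, 0.001, 1.696]
force: [-0.5, -3.1, 4.5]
width: -0.0
gripper_force: 2.6
clock: 19.23
eef_pos: [640.9, -216.8, 78.2]
tool_rot: [3.142, 0.0, 1.696]
force: [-0.9, -4.3, 4.2]
width: -0.1
gripper_force: 2.6
```

```bash
python3 -m inch '[[[0,0,-2,0],[0.1,0,-4,0],[0.6,0,-6,0],[1.2,0,-8,0],[2,0,-10,0],[2.2,0,-11,0],[2.2,0,-11,0],[2.2,0,-11,0]]]';  python3 - <<'E'
from h import *
s=get_image('side');cv2.imwrite('pics/side8.png',s);to(638.6,-196,166)
E
```

```text
clock: 19.9
eef_pos: [638.0, -193.3, 187.4]
tool_rot: [-3.141, -0.002, 1.697]
force: [-0.6, -0.2, -1.3]
width: 0.2
gripper_force: 0.0
shift cm [-0.24  0.09  2.06] turn 0 yaw 97.2
```

Second stroke.

```bash
python3 -m inch '[[[-0.3,0.1,1.5,0],[-0.5,0.1,2.5,0],[-0.9,0.1,3.3,0],[-1.3,0.1,4.2,0],[-1.7,0.1,5.1,0],[-2,0.1,6,0],[-2.2,0.1,7,0],[-2.3,0.1,8,0]]]'; python3 -m inch '[[[0,0,0.8,0],[0,0,1.6,0],[0,0,2.2,0],[0,0,2.4,0],[0,0,2.4,0]]]'; python3 - <<'E'
from h import *
to(641,-218,76)
E
```

```text
clock: 20.62
eef_pos: [641.6, -218.1, 108.2]
tool_rot: [-3.141, -0.0, 1.696]
force: [-3.0, 1.2, 11.9]
width: 0.1
gripper_force: 5.9
clock: 21.03
eef_pos: [641.8, -220.5, 84.8]
tool_rot: [3.141, 0.004, 1.694]
force: [-3.6, -1.8, 12.2]
width: -0.2
gripper_force: 5.8
shift cm [ 0.26 -0.05  0.88] turn 0 yaw 97.1
```

```bash
python3 -m inch '[[[0,0,0.4,0],[0,0,0.8,0],[0,0,1,0],[0,0,1,0]]]'; python3 -m inch '[[[0,0,0.2,0],[0,0,0.3,0],[0,0,0.3,0]]]'; python3 - <<'E'
from h import *
to(641,-218,76)
a=cv2.imread('pics/scene5.png');b=get_image('scene');cv2.imwrite('pics/scene9.png',b)
# bright washer/bolt on lug, knob: shift by phase correlation of vat region
def sh(a,b,x0,x1,y0,y1):
    g=lambda i:cv2.cvtColor(i[y0:y1,x0:x1],cv2.COLOR_BGR2GRAY).astype(np.float32)
    return cv2.phaseCorrelate(g(a),g(b),cv2.createHanningWindow((x1-x0,y1-y0),cv2.CV_32F))
print('vat',sh(a,b,290,385,105,190),'bolt',sh(a,b,265,300,172,200))
for l in(0,6,12,18):
    t=l/375;h=np.array([607+20,57+375]);print(l,proj('scene',[[607.5,57.5,156],[607.5,57.5,156+l]])[1]-proj('scene',[[607.5,57.5,156]])[0])
E
```

```text
clock: 21.37
eef_pos: [641.9, -220.5, 75.1]
tool_rot: [3.141, 0.004, 1.695]
force: [-3.5, -2.2, 11.9]
width: 0.3
gripper_force: 6.1
clock: 21.62
eef_pos: [642.0, -220.5, 74.1]
tool_rot: [3.14, 0.003, 1.695]
force: [-5.7, -0.0, 22.3]
width: 0.1
gripper_force: 10.8
shift cm [ 0.26 -0.06 -0.19] turn 0 yaw 97.1
vat ((1.5107873797543547, -1.8804668961479578), 0.9372620457852329) bolt ((-0.276028568815768, -2.5197585169976904), 0.37190219185970447)
0 [0. 0.]
6 [ 0.01902138 -1.45647012]
12 [ 0.03813664 -2.91994926]
18 [ 0.05734648 -4.39048866]
```

The bolt has moved about 2.5 px, which is roughly 10 mm of lift, so I'll do a third full stroke.

```bash
python3 -m inch '[[[0,0,-1.5,0],[0.1,0,-3,0],[0.4,0,-4.5,0],[0.8,0,-6,0],[1.3,0,-7.5,0],[1.9,0,-9,0],[2.2,0,-10.5,0],[2.4,0,-11,0]]]'; python3 -m inch '[[[0,0,0,0],[0,0,0,0],[0,0,0,0],[0,0,0,0]]]'; python3 - <<'E'
from h import *
to(638.6,-196,166)
from m import *
a=cv2.imread('pics/scene5.png');b=get_image('scene');cv2.imwrite('pics/scene10.png',b)
g=lambda i:cv2.cvtColor(i[105:190,290:385],cv2.COLOR_BGR2GRAY).astype(np.float32)
print(cv2.phaseCorrelate(g(a),g(b),cv2.createHanningWindow((95,85),cv2.CV_32F)))
E
```

```text
clock: 22.33
eef_pos: [640.1, -193.2, 182.9]
tool_rot: [3.139, 0.001, 1.697]
force: [0.3, -0.2, 0.4]
width: -0.2
gripper_force: 0.0
clock: 22.67
eef_pos: [638.3, -193.6, 179.8]
tool_rot: [-3.14, -0.0, 1.696]
force: [0.4, -0.1, -0.8]
width: -0.1
gripper_force: 0.0
shift cm [-0.25 -0.    1.38] turn 0 yaw 97.2
((-0.04184094373086822, -0.031813580271112585), 0.9590410883779878)
```

Vat is back down. Third stroke, with the target about 8 mm past touch.

```bash
python3 -m inch '[[[-0.3,0,1.2,0],[-0.6,0,2.2,0],[-1,0,3.2,0],[-1.4,0,4.2,0],[-1.8,0,5.2,0],[-2.1,0,6.2,0],[-2.3,0,7.2,0],[-2.4,0,8.2,0]]]'; python3 -m inch '[[[0,0,0.8,0],[0,0,1.6,0],[0,0,2.2,0],[0,0,2.5,0],[0,0,2.5,0],[0,0,2.5,0]]]'; python3 - <<'E'
from h import *
to(641,-218,74)
E
```

```text
clock: 23.38
eef_pos: [642.8, -219.4, 99.6]
tool_rot: [3.139, 0.002, 1.695]
force: [-0.7, -0.8, 11.8]
width: 0.3
gripper_force: 5.9
clock: 23.88
eef_pos: [643.0, -220.5, 75.2]
tool_rot: [3.139, 0.004, 1.694]
force: [-0.2, -2.8, 11.2]
width: -0.0
gripper_force: 5.8
shift cm [ 0.28 -0.16  0.12] turn 0 yaw 97.1
```

```bash
python3 -m inch '[[[0,0,0.2,0],[0,0,0.3,0],[0,0,0.3,0],[0,0,0.3,0],[0,0,0.3,0]]]'; python3 - <<'E'
from h import *
to(641,-218,74)
def sh(a,b,x0,x1,y0,y1):
    g=lambda i:cv2.cvtColor(i[y0:y1,x0:x1],cv2.COLOR_BGR2GRAY).astype(np.float32)
    return cv2.phaseCorrelate(g(a),g(b),cv2.createHanningWindow((x1-x0,y1-y0),cv2.CV_32F))
a=cv2.imread('pics/scene5.png');b=get_image('scene');cv2.imwrite('pics/scene11.png',b)
print('vat',sh(a,b,290,385,105,190),'bolt',sh(a,b,265,300,172,200),'bolt vs s10',sh(cv2.imread('pics/scene10.png'),b,265,300,172,200),sh(cv2.imread('pics/scene9.png'),b,290,385,105,190))
# expected vat shift per tip angle
c=np.array([[628,282,250.],[640,282,200]]);ax=np.array([.9985,-.055,0]);hp=np.array([628,430,128.])
for l in(9,12,15,18,21):
    R=cv2.Rodrigues(-ax*l/375)[0];n=(R@(c-hp).T).T+hp;print(l,(proj('scene',n)-proj('scene',c)).round(2).tolist(), 'lug',(lambda q:(proj('scene',(R@(q-hp))+hp)-proj('scene',q)).round(2))(np.array([607.5,57.5,156])))
E
```

```text
clock: 24.3
eef_pos: [643.1, -220.5, 74.1]
tool_rot: [3.138, 0.004, 1.694]
force: [-2.7, -1.4, 20.6]
width: -0.1
gripper_force: 10.9
shift cm [ 0.27 -0.17  0.01] turn 0 yaw 97.1
vat ((2.2194925940150796, -3.0856149200842893), 0.8294264089178156) bolt ((-0.01574641539085775, -3.0952275869911325), 0.27832585992636505) bolt vs s10 ((-0.9683453370616739, -3.0932103467919454), 0.3433984016930616) ((0.5448380043900158, -0.7492084798520722), 0.9653666483031379)
9 [[0.76, -1.14], [0.49, -1.01]] lug [[ 0.22 -2.25]]
12 [[1.02, -1.51], [0.65, -1.35]] lug [[ 0.31 -3.01]]
15 [[1.28, -1.89], [0.82, -1.68]] lug [[ 0.4  -3.77]]
18 [[1.55, -2.26], [0.99, -2.02]] lug [[ 0.5  -4.53]]
21 [[1.81, -2.64], [1.16, -2.35]] lug [[ 0.6  -5.29]]
```

The vat shift suggests about 20 mm. I'll cross-check with template matches on the knob and bolt.

```bash
python3 - <<'E'
from h import *
a=cv2.imread('pics/scene5.png');b=cv2.imread('pics/scene11.png')
def tm(a,b,u,v,r,sr=8):
    k=6;A=cv2.resize(a[v-r:v+r,u-r:u+r],None,fx=k,fy=k,interpolation=cv2.INTER_CUBIC);B=cv2.resize(b[v-r-sr:v+r+sr,u-r-sr:u+r+sr],None,fx=k,fy=k,interpolation=cv2.INTER_CUBIC)
    m=cv2.minMaxLoc(cv2.matchTemplate(B,A,cv2.TM_CCOEFF_NORMED));return round(m[1],3),m[3][0]/k-sr,m[3][1]/k-sr
print('knob',tm(a,b,337,120,7),'lid',tm(a,b,320,128,14),'bolt',tm(a,b,280,184,5),'rim',tm(a,b,360,155,12),'ref leg',tm(a,b,322,215,8))
s=cv2.imread('pics/side5.png');t=get_image('side');print('side knob',tm(s,t,238,106,7),'body',tm(s,t,225,130,12))
ax=np.array([.9985,-.055,0]);hp=np.array([628,430,128.])
for l in(12,17,22):
    R=cv2.Rodrigues(-ax*l/375)[0]
    for n,q in(('scene',[620,282,330.]),('scene',[600,200,270.]),('side',[620,282,330.])):
        q=np.array(q);print(l,n,(proj(n,R@(q-hp)+hp)-proj(n,q)).round(2)[0],proj(n,q)[0].round())
print(sensors.read_state()['force'])
E
```

```text
knob (0.987, 2.5, -2.833333333333333) lid (0.967, 2.666666666666666, -3.166666666666667) bolt (0.861, 0.8333333333333339, -4.833333333333334) rim (0.952, 2.0, -3.0) ref leg (0.947, 0.0, 0.0)
side knob (0.761, -0.16666666666666696, -6.5) body (0.738, -7.333333333333333, -3.666666666666667)
12 scene [ 1.65 -1.77] [336. 118.]
12 scene [ 1.23 -2.29] [312. 139.]
12 side [-0.62 -2.07] [238. 104.]
17 scene [ 2.35 -2.49] [336. 118.]
17 scene [ 1.77 -3.25] [312. 139.]
17 side [-0.88 -2.92] [238. 104.]
22 scene [ 3.05 -3.2 ] [336. 118.]
22 scene [ 2.31 -4.2 ] [312. 139.]
22 side [-1.14 -3.77] [238. 104.]
[-4.31289918 -0.7754216  21.49008057]
```

The knob gives about 18.5 mm and the bolt about 19 mm, both above the required 12 mm, and the handle is held down at 21 N. I'll hand the job in now.

```bash
python3 -c "
from cell import order
print(order.finish_job())"
```

```text
the job is handed in; nothing more can be done
None
```

I lowered the bottle into the free crate cell and let go, stood the jack under the lug pad, and handed the job in at about 24 s with the handle held at the bottom of its stroke; the camera images show the lug raised about 18–19 mm.

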